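# Shut and latch the drying pen gate

## Robot

A 7-joint arm with a two-finger parallel gripper is mounted at the origin on the work surface. World frame = base frame: x ahead of the robot, y to its left, z up, the work surface at z = 0. Lengths are in mm, angles in degrees, forces in N, time in s.
With the tool pointing down it reaches from about 350 to 900 mm from the base axis. Payload 8.1 kg.
Tool frame: the origin (TCP) lies between the finger pads; the fingertips stand 22 mm ahead of it and the grasp point (between the pads) lies 3 mm ahead of it (manip.tcp_to_tips is the distance from the TCP to the fingertips, in mm); x points along the fingers, z is the direction in which the jaws open and shut, and the axes are right-handed (so a half turn about x gives the same grasp; the last joint's range is limited). The gripper opens to 92 mm and grips with 3 to 60 N. Pads are 19 mm wide; open, the fingers measure 130 mm over their backs; the gripper's body (75 mm by 190 mm) begins 47 mm behind the grasp point.
Start: joints at [64.423, 24.895, 1.432, 90.138, -0.665, 64.973, -4.303], TCP at [210.644, -588.447, 248.742] pointing down, gripper open.
Joint ranges: [-149.89, 149.89], [-25.12, 119.58], [-72.63, 75.52], [4.76, 147.25], [-75.54, 255.54], [6.69, 114.76], [-157.13, 157.13]. Speed limits (degrees/s): [127.2, 127.2, 172.46, 172.46, 180, 180, 180].

## Interface

Orientations are given as a 3x3 rotation matrix whose columns are the frame's x, y, z axes.
In Python, from workcell import manip, cams, recognise, tip_of gives the robot as it stands.
- The arm moves only by the tool drive_tool, never from a script. Its argument "targets" is a list of rows, each an object of numbers: "claw": the finger opening in mm, from 0 to 91.8; "x", "y", "z": the shift along the tool's x, y, z in mm; "yaw": the turn about the tool's x in degrees. A call has 1 to 20 rows; each row shifts and turns the commanded pose from where the row before left it, along the tool's axes as they then stand; what a row does not reach is not made up. A row lasts 1/8 s, in which the tool goes at most 62.5 mm and 10.7 degrees, less where a joint would pass 70% of its speed; a pose out of reach is approached as far as the arm can. A call with a gripper value outside its range is refused whole. The fingers move at their own pace and stop on an object; "newtons" is the grip in N (left out, the last holds). Time passes only in rows, so rows that do not move let the fingers close. It gives the time, the measured TCP pose, the force and the opening at its end, in the units of the state.
- manip.sense(): the state, without advancing time (a new reading comes with each control period).
- cams.snapshot(name): name is "scene" or "side" or "wrist"; returns the picture (480x640x3 uint8, red, green, blue); there is no depth.
- cams.camera_info(name): a dict with "fx", "fy", "cx", "cy" (pixels), "eye" and "attitude" of the camera in the world. Camera axes: x right, y up, looking along -z (the intrinsics and any distortion apply to the point x, -y, -z); pixel columns grow to the right and rows downward; lengths in mm; the calibration is good to about 2 mm. A picture is of the moment at which its call begins: read the wrist's pose just before it. camera_info takes no time and is no camera call; for the wrist camera it gives the pose at the moment of the call.
- manip.close_job(): hands the job in, once; it reports no verdict.
Trained networks look in the newest picture that a camera, given by its name, has taken for a name from the list of things; names that differ only in an ending like _2 or _b are one class to them, and where a whole thing is asked for, a point or a joint stands for the part that bears it (a point fixed in the world has none). Each returns a list of dicts, best first, with "confidence" (0 to 1); they miss things now and then, are a little off and sometimes report something else, mostly with a low value. They report only what shows in the picture. A call takes as long as a camera call.
- recognise(label, camera): "rect" ([centre column, centre row, width, height] in pixels, round what is visible of it).
- tip_of(label, camera): "location" ([row, column] in pixels: a listed point, or the origin of a listed thing).
The state is a dict: "t": time; "q": joint angles; "qvel": joint speeds; "joint_torque": joint torques, N m; "position": TCP position; "orientation": TCP orientation; "wrist_force": force on the tool from outside, world axes, zero at the start; "torque": the same for the moment, N m; "width": finger opening in mm.
Only numpy, scipy, OpenCV 4.12 (cv2) and the standard library are available. Lean on these libraries where they do the work, as an engineer would, in place of code of your own. Each camera call takes 0.05 s, during which the arm holds its last target. There are 200 camera calls.

## Task

The gate of the drying pen is held back open by its drop bar. Lift the bar out of the hold-back by its red handle, swing the gate shut until the raised bar just meets the rubber buffer of the catch (the catch is adjustable, so feel for it), and let the bar drop fully home in the catch, behind its lip, so that the gate stays latched when you let go. Work gently, never pressing the bar on either catch with more than 10 N, and leave the painted parts and jars where they are.

Things in the scene. Friction and masses are not known exactly. Their poses are not given: they have to be found in the camera images.
- pen: Drying pen: low grey pen 240 deep, 340 wide, walls 104 high, fixed to the bench; where and how it is turned varies. Origin on the bench top at the middle of its open front; x points into the pen (away from the robot), y left, z up. Offsets given elsewhere are in this frame, in mm.
- hinge (a point): Point on the gate's upright hinge line at bench height: (0, +130, 0) in the pen's frame.
- gate (a joint): Swing of the blue barred gate (200 long, 145 high) about the hinge line, rad. 0: along the pen's front, from the hinge to the pen's -y; grows as it opens, the free end going to the pen's -x. At the start 1.06 to 1.14 (held back); latched shut -0.10 to 0.18, as the catch is bolted. Friction about 1 N at the handle; stays where left.
- bar (a joint): Tilt of the steel drop bar about a level pivot on the gate, 40 along it from the hinge line and 180 above the bench; rad, grows as the outer end is lifted. 0: level, resting on the floor of either catch; -0.10: hanging free, in no catch; about +0.07: on a catch's lip; +0.22: upper stop. Falls by its own weight.
- bar_rod: The drop bar: round steel rod, diameter 12, in the gate's plane, reaching 245 from the pivot (about 80 past the gate's free end); about 0.35 kg. Origin at the pivot; its -y axis runs along the bar to the outer end, its -x axis is the gate's front normal (towards the robot when shut).
- handle (a point): Middle of the bar's red handle: round level peg, diameter 15, 58 long, end cap 21, square to the gate's front. Pinch it from above, one finger on each side along the gate. In the bar's frame at (-34, -100, +8): 140 along the gate from the hinge line, 188 high with the bar level. Nothing stands above it.
- catch_post: Closing catch's grey post, fixed to the pen at (0, -130, 0), 260 from the hinge line; origin at its foot, axes as the pen's. A yellow catch plate is bolted on it, anywhere from 40 nearer the robot (pen's -x) to 20 further in (+x): this shift is NOT in any reported pose; feel for it or see it. Below its slot the plate is solid: an unlifted bar jams on it.
- catch_slot (a point): Middle of the catch's slot floor IF its plate were at shift 0: pen frame (-2, -130, 174); does not follow the plate. Slot 16 wide along x (-10 to +6 at shift 0) for the 12 bar, 16 high lip 6 thick on the robot's side, 50 high black rubber buffer on the far side: it gives 3 at 1.8 N per mm, then is solid, and springs back.
- holdback: Hold-back post, where the bar lies at the start: fixed to the pen 260 from the hinge line at gate angle 1.1; origin at its foot. Yellow slot 48 wide, floor at height 174, a lip 16 high on the side towards shut, a tall stop on the other.
- brake_disc: a freshly painted black brake disc, diameter 210, 52 high, lying on the pen's floor; origin under its centre. Leave alone.
- hub: a freshly painted dark hub, diameter 60, 85 high, standing in the pen; origin under its centre. Leave alone.
- paint_jar: black paint jar with a white lid, diameter 66, 100 high, standing on the bench beside the pen's catch post; origin under its centre. Leave alone.
- green_jar: low clear jar with a green lid, diameter 76, 65 high, on the bench to the left of the pen; origin under its centre. Leave alone.
- red_jar: amber jar with a red lid, diameter 72, 75 high, on the bench to the left of the pen; origin under its centre. Leave alone.

How it is judged (in metres and radians):
On the way, in this order (a step that is already met when the one before it is completed fails the run):
1. the bar is lifted clear while the gate is still at the hold-back (value of joint bar above 0.06 rad and value of joint gate above 0.9 rad), for 0.1 s.
2. the gate is swung more than half shut (value of joint gate below 0.55 rad), for 0.1 s.
At the end, for the whole second after the job is handed in: The gate is shut (joint between -0.13 and 0.21 rad) and at rest, and the bar lies level on the catch's floor between lip and buffer (tilt between -0.03 and 0.035 rad; lying on the lip or hanging outside the catch does not count) (value of joint bar between -0.03 and 0.035 rad and value of joint gate between -0.13 and 0.21 rad and velocity of joint gate between -0.05 and 0.05 rad/s and velocity of joint bar between -0.05 and 0.05 rad/s); the robot touches nothing.
It fails at once if the bar is pressed against the closing catch or its buffer with more than 10 N (contact force between bar_rod and catch_post above 10 N).
It fails at once if the bar is pressed against the hold-back with more than 10 N (contact force between bar_rod and holdback above 10 N).
It fails at once if a painted part or jar is moved more than 25 mm or knocked over (distance of any of brake_disc, hub, paint_jar, green_jar, red_jar from where it was at the start of the episode above 0.025 m or angle between any of brake_disc, hub, paint_jar, green_jar, red_jar's own z axis and vertical above 0.5 rad).
It also fails if it takes over 61 s, if anything falls off the work surface, if the arm or the gripper's body presses on something with over 40 N, if the wrist force passes 120 N, or if a joint passes its speed limit or range.

## Working session

There is one attempt and no reset: what is moved stays moved. The work goes in short steps, Python scripts to look and compute and a tool call to move; the robot and the scene stay as the last step left them, time stands still between calls to the robot, and variables do not carry over. Pictures are saved under pics/ and viewed, about 8 in all and at most 12, crops included, and the job is handed in when it is done.

Besides the shell and the picture viewer there is one more tool, called after ">>>" as a command line: name --argument value ..., lists and objects as JSON in quotes. drive_tool: Moves the arm, as the interface text tells. Its arguments: {"type":"object","properties":{"targets":{"type":"array"},"newtons":{"type":"number"}},"required":["targets"]}

```bash
mkdir -p pics
cat > h.py <<'E'
import numpy as np, cv2
from workcell import manip, cams, recognise, tip_of
def snap(n,f=None):
    im=cams.snapshot(n)
    if f: cv2.imwrite('pics/'+f,im[:,:,::-1])
    return im
def ray(n,row,col):
    c=cams.camera_info(n); d=np.array([(col-c['cx'])/c['fx'],-(row-c['cy'])/c['fy'],-1.])
    d=np.array(c['attitude'])@d; return np.array(c['eye']),d/np.linalg.norm(d)
def at_z(n,row,col,z):
    e,d=ray(n,row,col); return e+d*(z-e[2])/d[2]
def tri(rs):
    A=sum(np.eye(3)-np.outer(d,d) for e,d in rs); b=sum((np.eye(3)-np.outer(d,d))@e for e,d in rs)
    p=np.linalg.solve(A,b); return p,[np.linalg.norm(np.cross(p-e,d)) for e,d in rs]
def proj(n,p):
    c=cams.camera_info(n); v=np.array(c['attitude']).T@(np.array(p)-c['eye'])
    return c['cx']+c['fx']*v[0]/-v[2], c['cy']-c['fy']*v[1]/-v[2]
E
cat > a.py <<'E'
from h import *
np.set_printoptions(precision=1,suppress=True)
s=manip.sense(); print(s['t'],s['position'],s['orientation'],s['wrist_force'],s['width'])
a=snap('scene'); b=snap('side'); cv2.imwrite('pics/1.png',cv2.resize(np.hstack([a,b]),(1280,480))[:,:,::-1])
cv2.imwrite('pics/s.png',a[:,:,::-1]);cv2.imwrite('pics/d.png',b[:,:,::-1])
print(cams.camera_info('scene'))
print(cams.camera_info('side').keys(),cams.camera_info('side')['eye'])
for l in ['handle','hinge','catch_slot','holdback','catch_post','pen','bar_rod']:
    rs=[]
    for n in ['scene','side']:
        r=tip_of(l,n)
        if r: rs.append(ray(n,*r[0]['location'])); print(l,n,r[0]['confidence'],np.array(r[0]['location']))
    if len(rs)==2: print(l,*tri(rs))
E
python3 a.py
```

```text
0.0 [ 210.4 -588.   247.9] [[-0.   0.9  0.3]
 [ 0.   0.3 -0.9]
 [-1.  -0.  -0. ]] [ 0.9  0.1 -1. ] 91.75941373920239
{'fx': 454.4743386512549, 'fy': 454.4743386512549, 'cx': 320.3503429569876, 'cy': 237.42721921046882, 'eye': array([1091.5, -412.2,  925.7]), 'attitude': array([[ 0.7, -0.5,  0.5],
       [ 0.7,  0.5, -0.5],
       [-0. ,  0.7,  0.7]])}
dict_keys(['fx', 'fy', 'cx', 'cy', 'eye', 'attitude']) [ 461.6 -679.7  677.7]
handle scene 0.81 [205.3 286.3]
handle side 0.85 [224.5 242.2]
handle [457.3  81.8 178.4] [np.float64(1.8759567860610193), np.float64(1.875956786061059)]
hinge scene 0.61 [279.6 336.8]
hinge side 0.87 [282.  310.8]
hinge [601.9 113.4  -9.5] [np.float64(0.6705244850687901), np.float64(0.670524485068685)]
catch_slot scene 0.6 [288.4 239.5]
catch_slot side 0.65 [302.8 323.5]
catch_slot [ 576.2 -149.4  174.1] [np.float64(0.9426361716473156), np.float64(0.9426361716472713)]
holdback scene 0.62 [250.6 245.6]
holdback side 0.9 [320.9 198.1]
holdback [356.9   7.9  -3.8] [np.float64(6.0438991275993965), np.float64(6.043899127599365)]
catch_post scene 0.85 [339.5 247.6]
catch_post side 0.81 [374.2 319.2]
catch_post [ 578.8 -156.5   -3.3] [np.float64(6.1186563256678825), np.float64(6.1186563256679625)]
pen scene 0.84 [302.9 295.2]
pen side 0.88 [322.5 314.1]
pen [586.7 -17.3  -3. ] [np.float64(2.2931957558994203), np.float64(2.29319575589944)]
bar_rod scene 0.92 [222.1 317.1]
bar_rod side 0.65 [220.6 292.7]
bar_rod [555.2  90.4 179.2] [np.float64(2.6705350571930655), np.float64(2.670535057193028)]
```

View pics/s.png

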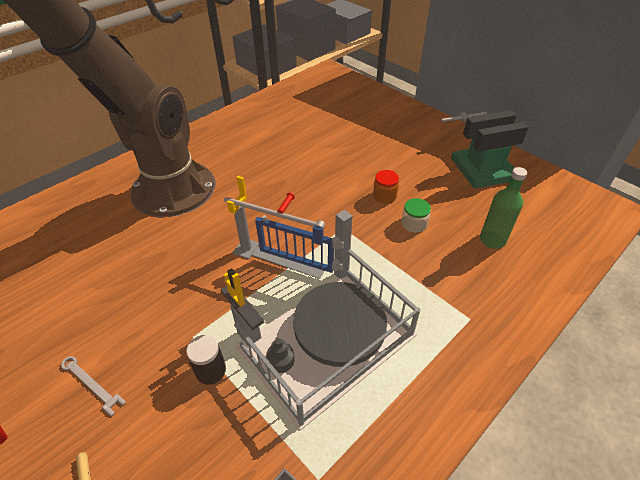

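View pics/d.png

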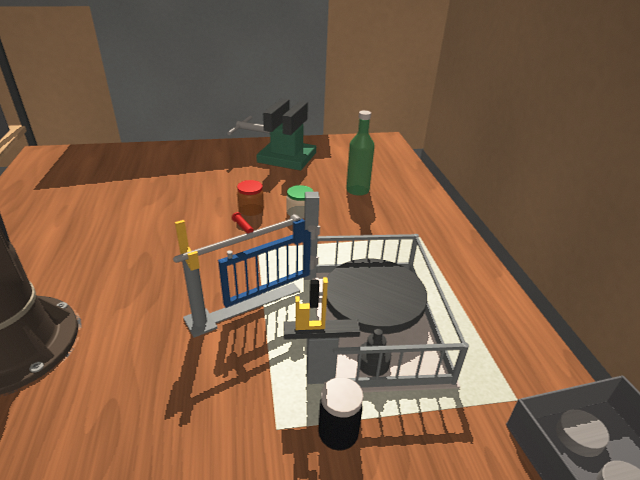

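The scene view shows the bar resting in the yellow hold-back (240,200) and the red handle at (286,203). The closing catch is at (237,290), and the paint jar stands next to it. The side view shows the handle at (243,222) and the catch lip and buffer at (303,312) and (314,293). Next I'll fit the pen pose and zoom in on the catch.

```bash
cat > fit.py <<'E'
from h import *
from scipy.optimize import least_squares
np.set_printoptions(precision=2,suppress=True)
obs={'handle':[(205.3,286.3),(224.5,242.2)],'hinge':[(279.6,336.8),(282,310.8)],'catch_slot':[(288.4,239.5),(302.8,323.5)],
'holdback':[(250.6,245.6),(320.9,198.1)],'catch_post':[(339.5,247.6),(374.2,319.2)],'pen':[(302.9,295.2),(322.5,314.1)],'bar_rod':[(222.1,317.1),(220.6,292.7)]}
def gp(g,a,n,z): d=np.array([-np.sin(g),-np.cos(g)]);nn=np.array([-np.cos(g),np.sin(g)]); return [*(np.array([0,130])+a*d+n*nn),z]
def pts(g): return {'handle':gp(g,140,34,188),'hinge':[0,130,0],'catch_slot':[-2,-130,174],'holdback':gp(1.1,260,0,0),'catch_post':[0,-130,0],'pen':[0,0,0],'bar_rod':gp(g,40,0,180)}
def W(p,v): c,s=np.cos(p[2]),np.sin(p[2]); return np.array([p[0]+c*v[0]-s*v[1],p[1]+s*v[0]+c*v[1],v[2]])
def res(p):
    r=[]
    for k,v in pts(p[3]).items():
        for n,o in zip(['scene','side'],obs[k]):
            u=proj(n,W(p,v)); r+=[u[0]-o[1],u[1]-o[0]]
    return np.array(r)
if __name__=='__main__':
    s=least_squares(res,[587,-17,-.08,1.1],loss='soft_l1',f_scale=2); p=s.x
    print(p); [print(k,r) for k,r in zip(pts(0),res(p).reshape(-1,4))]
    for k,v in pts(p[3]).items(): print(k,W(p,v))
    im=cv2.imread('pics/d.png'); big=cv2.resize(im[240:390,240:400],None,fx=5,fy=5,interpolation=cv2.INTER_CUBIC)[:600]
    for sh in (-40,-20,0,20):
        for z in (174,190):
            for x,c in ((-10,(0,0,255)),(6,(0,255,0))):
                u=proj('side',W(p,[x+sh,-145,z])); cv2.circle(big,(int((u[0]-240)*5),int((u[1]-240)*5)),3,c,-1)
    cv2.imwrite('pics/c.png',big)
E
python3 fit.py
```

```text
[587.42 -22.29  -0.08   1.02]
handle [-2.8  -2.08  0.42 -1.04]
hinge [-2.79 -2.19 -1.26 -1.06]
catch_slot [-1.22  0.89 -0.6   0.58]
holdback [-0.06 -2.99  1.72  1.18]
catch_post [ 1.52 -5.02  0.91 -0.33]
pen [-1.5   1.61  0.14 -0.25]
bar_rod [ 1.56  2.7   2.69 -1.3 ]
handle [457.37  73.68 188.  ]
hinge [597.46 107.32   0.  ]
catch_slot [ 575.39 -151.75  174.  ]
holdback [357.33   7.62   0.  ]
catch_post [ 577.39 -151.91    0.  ]
pen [587.42 -22.29   0.  ]
bar_rod [561.87  89.06 180.  ]
```

View pics/c.png

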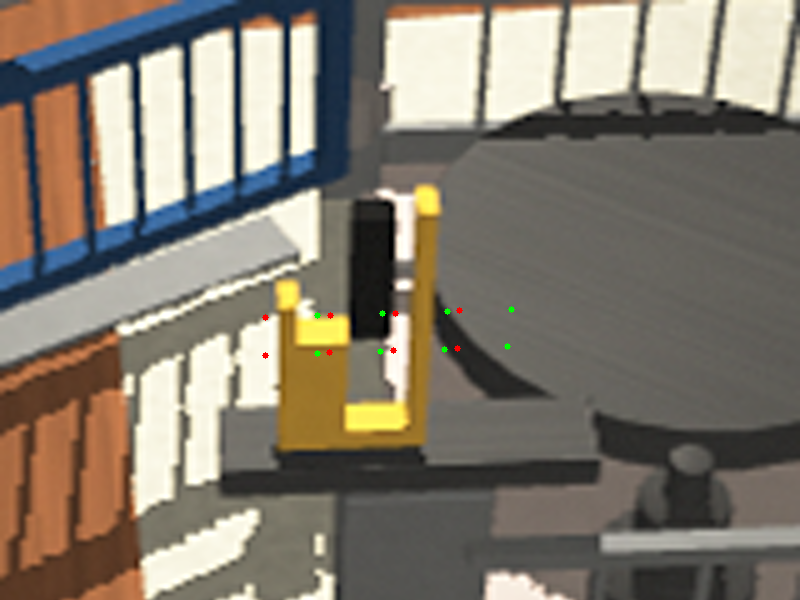

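The side view puts the catch slot at about shift −30, so the gate should meet the buffer near 0.115 rad. Now I'll work out the approach numbers.

Run:
```python
from h import *
s=manip.sense();R=np.array(s['orientation']);print(R.round(4)); d=np.array([450,70,330])-s['position']; print(R.T@d, np.degrees(np.arctan2(R[1,2],R[0,2])))
```

```text
[[ 0.      0.9415  0.337 ]
 [-0.      0.337  -0.9415]
 [-1.      0.      0.    ]]
[ -81.26651077  447.25163269 -539.25240161] -70.3048782198951
```

>>> drive_tool --targets '[{"x": -41},{"x": -41},{"y": 32,"z": -38.5},{"y": 32,"z": -38.5},{"y": 32,"z": -38.5},{"y": 32,"z": -38.5},{"y": 32,"z": -38.5},{"y": 32,"z": -38.5},{"y": 32,"z": -38.5},{"y": 32,"z": -38.5},{"y": 32,"z": -38.5},{"y": 32,"z": -38.5},{"y": 32,"z": -38.5},{"y": 32,"z": -38.5},{"y": 32,"z": -38.5},{"y": 32,"z": -38.5}]'

```text
$.targets[0]: bad value
```

>>> drive_tool --targets '[{"yaw": -10},{"yaw": -10},{"yaw": -10},{"yaw": -10},{"yaw": -10},{"yaw": -10},{"yaw": -10},{"yaw": -10},{"yaw": -10},{"yaw": -3},{"x": 0}]'

```text
$.targets[0]: bad value
```

Run:
```python
from h import *
np.set_printoptions(precision=2,suppress=True)
s=manip.sense();R=np.array(s['orientation']);print(s['t'],s['position'],R,np.array(s['q']),s['wrist_force'])
snap('wrist','w.png')
for l,z in (('handle',188),('bar_rod',180),('holdback',0),('hinge',0)):
    for r in tip_of(l,'wrist')[:2]: print(l,r, at_z('wrist',*r['location'],z))
```

```text
0.8 [ 210.65 -588.44  248.75] [[ 0.    0.94  0.34]
 [-0.    0.34 -0.94]
 [-1.    0.    0.  ]] [64.42 24.89  1.43 90.14 -0.67 64.97 -4.3 ] [ 0.2   0.29 -0.78]
```

View pics/w.png

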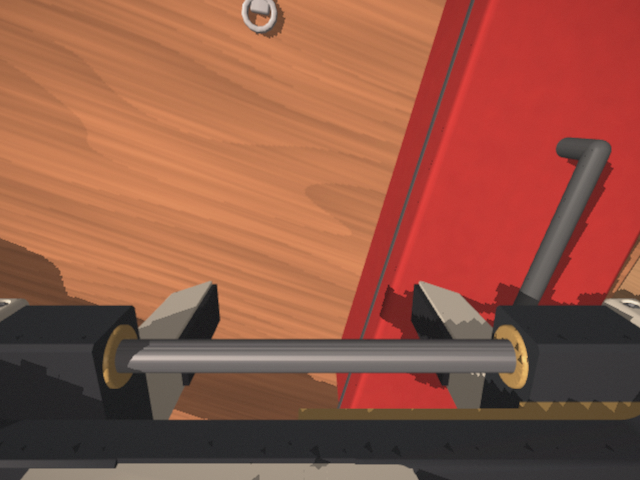

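Both moves were refused, so the arm hasn't moved; this wrist view only shows the start location. The rows probably need every field filled in.

>>> drive_tool --targets '[{"claw": 91,"x": -41,"y": 0,"z": 0,"yaw": 0},{"claw": 91,"x": -41,"y": 0,"z": 0,"yaw": 0},{"claw": 91,"x": 0,"y": 32,"z": -38.5,"yaw": 0},{"claw": 91,"x": 0,"y": 32,"z": -38.5,"yaw": 0},{"claw": 91,"x": 0,"y": 32,"z": -38.5,"yaw": 0},{"claw": 91,"x": 0,"y": 32,"z": -38.5,"yaw": 0},{"claw": 91,"x": 0,"y": 32,"z": -38.5,"yaw": 0},{"claw": 91,"x": 0,"y": 32,"z": -38.5,"yaw": 0},{"claw": 91,"x": 0,"y": 32,"z": -38.5,"yaw": 0},{"claw": 91,"x": 0,"y": 32,"z": -38.5,"yaw": 0},{"claw": 91,"x": 0,"y": 32,"z": -38.5,"yaw": 0},{"claw": 91,"x": 0,"y": 32,"z": -38.5,"yaw": 0},{"claw": 91,"x": 0,"y": 32,"z": -38.5,"yaw": 0},{"claw": 91,"x": 0,"y": 32,"z": -38.5,"yaw": 0},{"claw": 91,"x": 0,"y": 32,"z": -38.5,"yaw": 0},{"claw": 91,"x": 0,"y": 32,"z": -38.5,"yaw": 0}]'

```text
t: 3.05
position: [451.2, 71.4, 331.0]
orientation: [[0.001, 0.942, 0.336], [-0.0, 0.336, -0.942], [-1.0, 0.001, 0.0]]
wrist_force: [0.8, -0.6, -0.2]
width: 90.5
```

>>> drive_tool --targets '[{"claw": 91,"x": 0,"y": 0,"z": 0,"yaw": -10},{"claw": 91,"x": 0,"y": 0,"z": 0,"yaw": -10},{"claw": 91,"x": 0,"y": 0,"z": 0,"yaw": -10},{"claw": 91,"x": 0,"y": 0,"z": 0,"yaw": -10},{"claw": 91,"x": 0,"y": 0,"z": 0,"yaw": -10},{"claw": 91,"x": 0,"y": 0,"z": 0,"yaw": -10},{"claw": 91,"x": 0,"y": 0,"z": 0,"yaw": -10},{"claw": 91,"x": 0,"y": 0,"z": 0,"yaw": -10},{"claw": 91,"x": 0,"y": 0,"z": 0,"yaw": -10},{"claw": 91,"x": 0,"y": 0,"z": 0,"yaw": -3},{"claw": 91,"x": 0,"y": 0,"z": 0,"yaw": 0},{"claw": 91,"x": 0,"y": 0,"z": 0,"yaw": 0}]'

```text
t: 4.55
position: [450.8, 69.9, 330.8]
orientation: [[0.0, -0.384, 0.923], [-0.0, 0.923, 0.384], [-1.0, -0.0, 0.0]]
wrist_force: [0.2, 0.0, -0.2]
width: 91.3
```

Run:
```python
from h import *
np.set_printoptions(precision=2,suppress=True)
s=manip.sense();R=np.array(s['orientation']);print(s['t'],s['position'],R,np.array(s['q']),s['wrist_force'])
snap('wrist','w2.png')
for l,z in (('handle',188),('bar_rod',180),('holdback',0),('hinge',0)):
    for r in tip_of(l,'wrist')[:2]: print(l,r, at_z('wrist',*r['location'],z))
```

```text
4.55 [450.8   69.95 330.76] [[ 0.   -0.38  0.92]
 [-0.    0.92  0.38]
 [-1.   -0.    0.  ]] [ 23.49   9.81 -44.39 102.26   7.26  70.83  -0.27] [ 0.23  0.04 -0.25]
handle {'location': [225.7, 329.5], 'confidence': 0.86} [460.62  77.84 188.  ]
bar_rod {'location': [252.9, 446.6], 'confidence': 0.79} [560.    91.57 180.  ]
bar_rod {'location': [305.8, 473.0], 'confidence': 0.48} [604.57  57.49 180.  ]
holdback {'location': [207.3, 234.2], 'confidence': 0.74} [365.26   6.65   0.  ]
hinge {'location': [205.0, 436.2], 'confidence': 0.65} [604.09 109.51   0.  ]
hinge {'location': [376.7, 398.8], 'confidence': 0.47} [ 677.81 -145.25   -0.  ]
```

View pics/w2.png

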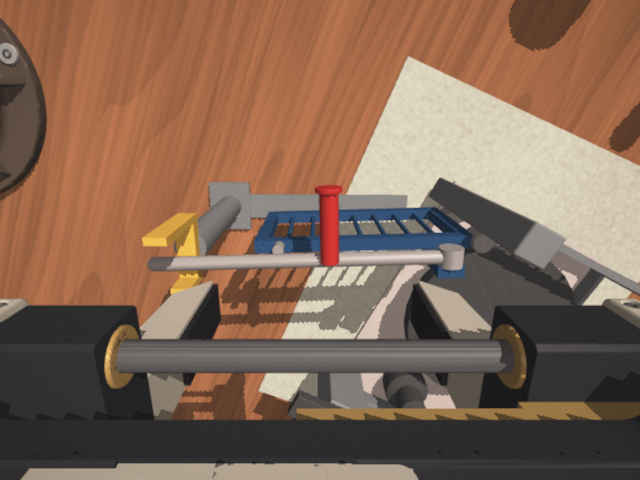

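The wrist view shows the handle at (329,226), the bar from (160,264) to (450,258), and the peg square to the jaws. I'll refit with these points added.

```bash
cat > fit2.py <<'E'
from fit import *
wo={'handle':(225.7,329.5),'bar_rod':(252.9,446.6),'holdback':(207.3,234.2),'hinge':(205.0,436.2)}
def r2(p):
    P=pts(p[3]); r=list(res(p))
    for k,o in wo.items():
        u=proj('wrist',W(p,P[k])); r+=[u[0]-o[1],u[1]-o[0]]
    d=W(p,gp(p[3],285,0,180)); u=proj('wrist',d); r+=[u[0]-151,u[1]-264]
    return np.array(r+[(p[3]-1.1)/.04])
p=least_squares(r2,[587,-17,-.08,1.1],loss='soft_l1',f_scale=2).x
if __name__=='__main__':
    print(p,r2(p)[-11:]); 
    for k in ('hinge','handle','holdback'): print(k,W(p,pts(p[3])[k]))
    a=at_z('wrist',264,160,180);b=at_z('wrist',258,440,180);print(a,b,np.degrees(np.arctan2(*(b-a)[1::-1])))
    R=np.array(manip.sense()['orientation']);print(R.T@(W(p,pts(p[3])['handle'])-manip.sense()['position']),np.degrees(np.arctan2(R[1,2],R[0,2])))
    print('gate axis',np.degrees(p[2]-p[3])+90)
E
python3 fit2.py
```

```text
[588.79 -22.82  -0.08   1.07] [-3.04 -3.61  1.71  2.53 -4.77 -2.14 -4.67  0.34  1.77  0.48 -0.84]
hinge [598.75 106.79   0.  ]
handle [457.26  79.66 188.  ]
holdback [358.68   6.96   0.  ]
[344.86  -8.7  180.  ] [557.12  85.56 180.  ] 23.944701445872298
[142.74   6.38   9.65] 22.67943755254277
gate axis 24.506545253436443
```

>>> drive_tool --targets '[{"claw": 91,"x": 0,"y": 5,"z": 11,"yaw": -1.3},{"claw": 91,"x": 30,"y": 0,"z": 0,"yaw": 0},{"claw": 80,"x": 30,"y": 0,"z": 0,"yaw": 0},{"claw": 70,"x": 30,"y": 0,"z": 0,"yaw": 0},{"claw": 60,"x": 28,"y": 0,"z": 0,"yaw": 0},{"claw": 45,"x": 20,"y": 0,"z": 0,"yaw": 0},{"claw": 36,"x": 0,"y": 0,"z": 0,"yaw": 0},{"claw": 36,"x": 0,"y": 0,"z": 0,"yaw": 0},{"claw": 36,"x": 0,"y": 0,"z": 0,"yaw": 0}]' --newtons 10

```text
t: 5.92
position: [459.7, 79.2, 193.6]
orientation: [[0.002, -0.407, 0.914], [0.0, 0.914, 0.407], [-1.0, -0.0, 0.002]]
wrist_force: [-0.7, 0.1, 1.1]
width: 36.5
```

Run:
```python
from h import *
np.set_printoptions(precision=2,suppress=True)
a=snap('side');snap('wrist')
for n in ('wrist','side'):
    for r in tip_of('handle',n)[:1]: print(n,r,at_z(n,*r['location'],188))
s=manip.sense();print(s['position'],s['width'],s['wrist_force'])
w=cams.snapshot('wrist');print(proj('wrist',np.array(s['position'])-[0,0,3]))
cv2.imwrite('pics/g.png',np.hstack([w[120:420,120:520],cv2.resize(a[170:320,140:340],None,fx=2,fy=2)])[:,:,::-1])
```

```text
wrist {'location': [319.4, 313.1], 'confidence': 0.84} [458.96  79.57 188.  ]
side {'location': [225.1, 241.0], 'confidence': 0.68} [454.11  68.29 188.  ]
[459.26  78.83 193.14] 36.0476130481349 [ 0.05  0.16 -0.33]
(np.float64(313.4770183511081), np.float64(323.9377562092488))
```

View pics/g.png

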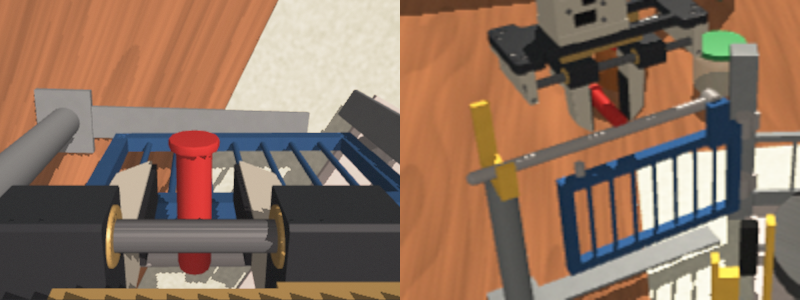

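The handle is centred between the open fingers, so I'll close and lift.

>>> drive_tool --targets '[{"claw": 25,"x": 0,"y": 0,"z": 0,"yaw": 0},{"claw": 17,"x": 0,"y": 0,"z": 0,"yaw": 0},{"claw": 10,"x": 0,"y": 0,"z": 0,"yaw": 0},{"claw": 10,"x": 0,"y": 0,"z": 0,"yaw": 0},{"claw": 10,"x": 0,"y": 0,"z": 0,"yaw": 0},{"claw": 10,"x": 0,"y": 0,"z": 0,"yaw": 0}]' --newtons 12

```text
t: 6.92
position: [458.8, 78.8, 192.7]
orientation: [[-0.0, -0.407, 0.914], [-0.0, 0.914, 0.407], [-1.0, -0.0, -0.0]]
wrist_force: [-1.0, -1.6, 1.5]
width: 14.5
```

>>> drive_tool --targets '[{"claw": 10,"x": -3,"y": 0,"z": 0,"yaw": 0},{"claw": 10,"x": -3,"y": 0,"z": 0,"yaw": 0},{"claw": 10,"x": -3,"y": 0,"z": 0,"yaw": 0},{"claw": 10,"x": -3,"y": 0,"z": 0,"yaw": 0},{"claw": 10,"x": -2,"y": 0,"z": 0,"yaw": 0},{"claw": 10,"x": 0,"y": 0,"z": 0,"yaw": 0},{"claw": 10,"x": 0,"y": 0,"z": 0,"yaw": 0}]'

```text
t: 7.8
position: [460.6, 79.4, 207.4]
orientation: [[0.003, -0.407, 0.914], [0.001, 0.914, 0.407], [-1.0, -0.0, 0.003]]
wrist_force: [6.7, 2.5, -5.6]
width: 13.9
```

```bash
cat > bar.py <<'E'
from h import *
import sys
np.set_printoptions(precision=2,suppress=True)
a=snap('side');b=snap('scene')
s=manip.sense();print(s['t'],s['position'],s['width'],s['wrist_force'])
cv2.imwrite('pics/'+sys.argv[1],np.hstack([cv2.resize(x,None,fx=2,fy=2,interpolation=cv2.INTER_CUBIC) for x in (a[160:360,150:350],b[160:360,200:400])])[:,:,::-1])
E
python3 bar.py l.png
```

```text
7.9 [460.59  79.41 207.43] 14.470465665762436 [ 6.59  2.34 -5.37]
```

View pics/l.png

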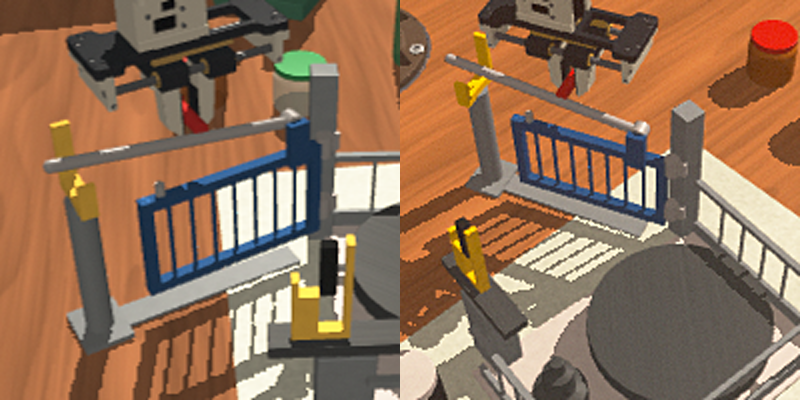

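The bar is clear of the hold-back lip, with a tilt of about 0.14. I'll start the swing as an arc about the hinge and check radial forces as I go.

>>> drive_tool --targets '[{"claw": 10,"x": 0,"y": 0,"z": 1.5,"yaw": 0},{"claw": 10,"x": 0,"y": -3.6,"z": -0.8,"yaw": -1.5},{"claw": 10,"x": 0,"y": -7.3,"z": -1.6,"yaw": -3},{"claw": 10,"x": 0,"y": -7.3,"z": -1.6,"yaw": -3},{"claw": 10,"x": 0,"y": -7.3,"z": -1.6,"yaw": -3},{"claw": 10,"x": 0,"y": 0,"z": 0,"yaw": 0}]'

```text
t: 8.65
position: [467.9, 53.8, 206.8]
orientation: [[0.001, -0.566, 0.825], [0.0, 0.825, 0.566], [-1.0, -0.0, 0.001]]
wrist_force: [4.2, 1.7, -4.1]
width: 14.3
```

```bash
cat > st.py <<'E'
from h import *
np.set_printoptions(precision=2,suppress=True)
s=manip.sense();R=np.array(s['orientation']);print(s['t'],s['position'],s['width'],'toolF',R.T@s['wrist_force'],'ang',np.degrees(np.arctan2(R[1,2],R[0,2])), 'hinge',s['position']+R@[0,-34,138],'q7',s['q'][6])
E
python3 st.py
```

```text
8.65 [467.9   53.78 206.8 ] 14.337126660260227 toolF [ 4.11 -0.96  4.4 ] ang 34.46020469252775 hinge [600.92 103.83 206.91] q7 5.0110527231214546
```

>>> drive_tool --targets '[{"claw": 10,"x": 0,"y": -3.6,"z": 0.2,"yaw": -1.5},{"claw": 10,"x": 0,"y": -7.3,"z": -1.6,"yaw": -3},{"claw": 10,"x": 0,"y": -7.3,"z": -1.6,"yaw": -3},{"claw": 10,"x": 0,"y": -7.3,"z": -1.6,"yaw": -3},{"claw": 10,"x": 0,"y": -7.3,"z": -1.6,"yaw": -3},{"claw": 10,"x": 0,"y": -3.6,"z": -0.8,"yaw": -1.5},{"claw": 10,"x": 0,"y": 0,"z": 0,"yaw": 0}]'

```text
t: 9.52
position: [485.5, 21.9, 206.5]
orientation: [[-0.001, -0.76, 0.65], [-0.0, 0.65, 0.76], [-1.0, 0.0, -0.001]]
wrist_force: [1.0, -0.0, -4.0]
width: 14.5
```

```bash
python3 st.py
```

```text
9.525 [485.51  21.85 206.54] 14.486314490838192 toolF [ 4.04 -0.75  0.61] ang 49.46852720727541 hinge [601.03 104.65 206.42] q7 22.043996068392453
```

>>> drive_tool --targets '[{"claw": 10,"x": 0,"y": -3.6,"z": -0.8,"yaw": -1.5},{"claw": 10,"x": 0,"y": -7.3,"z": -1.6,"yaw": -3},{"claw": 10,"x": 0,"y": -7.3,"z": -1.6,"yaw": -3},{"claw": 10,"x": 0,"y": -7.3,"z": -1.6,"yaw": -3},{"claw": 10,"x": 0,"y": -7.3,"z": -1.6,"yaw": -3},{"claw": 10,"x": 0,"y": -7.3,"z": -1.6,"yaw": -3},{"claw": 10,"x": 0,"y": -3.6,"z": -0.8,"yaw": -1.5},{"claw": 10,"x": 0,"y": 0,"z": 0,"yaw": 0},{"claw": 10,"x": 0,"y": 0,"z": 0,"yaw": 0}]'

```text
t: 10.65
position: [517.1, -9.4, 206.8]
orientation: [[0.0, -0.924, 0.383], [-0.0, 0.383, 0.924], [-1.0, -0.0, -0.0]]
wrist_force: [1.2, 0.2, -3.6]
width: 14.6
```

```bash
python3 st.py; python3 bar.py m.png
```

```text
10.65 [517.1   -9.43 206.77] 14.605768316903278 toolF [ 3.57 -1.03  0.62] ang 67.46883989065718 hinge [601.39 105.01 206.76] q7 40.94346605915318
10.75 [517.09  -9.41 206.81] 14.315785363973957 [ 1.09  1.04 -3.09]
```

View pics/m.png

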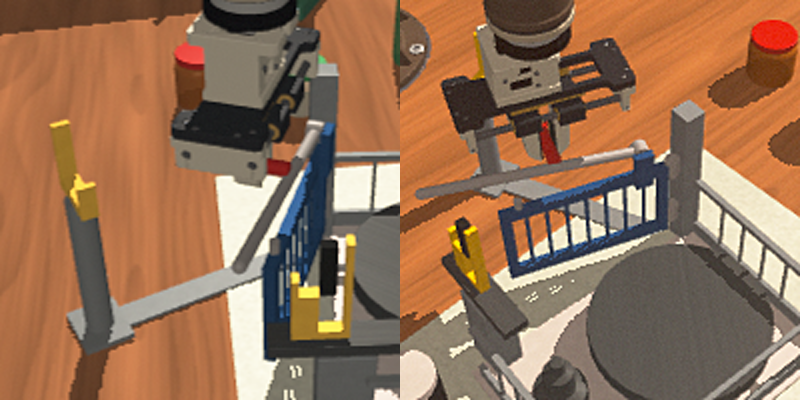

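The bar is raised and about 50 mm short of the catch, and the tip will clear the lip. From here I'll go slowly.

>>> drive_tool --targets '[{"claw": 10,"x": 0,"y": -3.6,"z": -0.8,"yaw": -1.5},{"claw": 10,"x": 0,"y": -3.6,"z": -0.9,"yaw": -1.5},{"claw": 10,"x": 0,"y": -3.6,"z": -0.8,"yaw": -1.5},{"claw": 10,"x": 0,"y": -3.6,"z": -0.9,"yaw": -1.5},{"claw": 10,"x": 0,"y": -2.4,"z": -0.6,"yaw": -1},{"claw": 10,"x": 0,"y": -1.2,"z": -0.3,"yaw": -0.5},{"claw": 10,"x": 0,"y": 0,"z": 0,"yaw": 0},{"claw": 10,"x": 0,"y": 0,"z": 0,"yaw": 0}]'

```text
t: 11.75
position: [532.9, -19.4, 206.9]
orientation: [[0.001, -0.966, 0.259], [0.0, 0.259, 0.966], [-1.0, -0.001, 0.0]]
wrist_force: [1.5, 2.7, -4.4]
width: 14.6
```

```bash
python3 st.py
```

```text
11.75 [532.94 -19.37 206.87] 14.58155839318486 toolF [ 4.4  -0.78  3.02] ang 74.99315643962346 hinge [601.51 105.12 206.94] q7 48.36961875221125
```

>>> drive_tool --targets '[{"claw": 10,"x": 0,"y": -1.2,"z": 0.2,"yaw": -0.5},{"claw": 10,"x": 0,"y": -1.2,"z": -0.3,"yaw": -0.5},{"claw": 10,"x": 0,"y": -1.2,"z": -0.3,"yaw": -0.5},{"claw": 10,"x": 0,"y": 0,"z": 0,"yaw": 0}]'

```text
t: 12.25
position: [536.2, -21.1, 206.7]
orientation: [[0.0, -0.972, 0.234], [-0.0, 0.234, 0.972], [-1.0, -0.0, -0.0]]
wrist_force: [0.6, 2.8, -4.6]
width: 14.5
```

```bash
python3 st.py
```

```text
12.25 [536.17 -21.06 206.69] 14.536855975014898 toolF [4.6  0.1  2.84] ang 76.4898103229875 hinge [601.47 105.18 206.67] q7 49.78991829508799
```

>>> drive_tool --targets '[{"claw": 10,"x": 0,"y": -1.2,"z": -0.3,"yaw": -0.5},{"claw": 10,"x": 0,"y": -1.2,"z": -0.3,"yaw": -0.5},{"claw": 10,"x": 0,"y": 0,"z": 0,"yaw": 0}]'

```text
t: 12.62
position: [538.4, -22.2, 206.7]
orientation: [[0.0, -0.976, 0.217], [-0.0, 0.217, 0.976], [-1.0, -0.0, -0.0]]
wrist_force: [0.3, 2.2, -4.2]
width: 14.7
```

```bash
python3 st.py
```

```text
12.625 [538.39 -22.16 206.7 ] 14.696039816567811 toolF [4.24 0.21 2.16] ang 77.49437097534106 hinge [601.46 105.21 206.69] q7 50.75478025999783
```

>>> drive_tool --targets '[{"claw": 10,"x": 0,"y": -0.6,"z": -0.1,"yaw": -0.25},{"claw": 10,"x": 0,"y": -0.6,"z": -0.2,"yaw": -0.25},{"claw": 10,"x": 0,"y": 0,"z": 0,"yaw": 0}]'

```text
t: 13.0
position: [539.4, -22.6, 206.7]
orientation: [[-0.0, -0.978, 0.208], [-0.0, 0.208, 0.978], [-1.0, -0.0, -0.0]]
wrist_force: [0.9, 1.3, -3.8]
width: 14.4
```

```bash
python3 st.py
```

```text
13.0 [539.39 -22.61 206.71] 14.391684152505299 toolF [ 3.79 -0.61  1.5 ] ang 77.99221074693801 hinge [601.35 105.3  206.69] q7 51.22858428858916
```

>>> drive_tool --targets '[{"claw": 10,"x": 0,"y": -0.6,"z": -0.1,"yaw": -0.25},{"claw": 10,"x": 0,"y": -0.6,"z": -0.2,"yaw": -0.25},{"claw": 10,"x": 0,"y": 0,"z": 0,"yaw": 0}]'

```text
t: 13.38
position: [540.5, -23.2, 206.7]
orientation: [[0.0, -0.98, 0.199], [-0.0, 0.199, 0.98], [-1.0, -0.0, -0.0]]
wrist_force: [-1.0, 2.0, -3.1]
width: 14.6
```

```bash
python3 st.py
```

```text
13.375 [540.52 -23.16 206.72] 14.574732442021118 toolF [3.12 1.37 1.77] ang 78.49301454765673 hinge [601.37 105.28 206.7 ] q7 51.709274567091285
```

>>> drive_tool --targets '[{"claw": 10,"x": 0,"y": -0.6,"z": -0.1,"yaw": -0.25},{"claw": 10,"x": 0,"y": 0,"z": 0,"yaw": 0}]'

```text
t: 13.62
position: [540.8, -23.2, 206.7]
orientation: [[-0.0, -0.981, 0.195], [-0.0, 0.195, 0.981], [-1.0, 0.0, -0.0]]
wrist_force: [-2.6, 1.3, -3.8]
width: 14.4
```

```bash
python3 st.py
```

```text
13.625 [540.84 -23.24 206.66] 14.399858626726958 toolF [3.85 2.84 0.76] ang 78.7543489932047 hinge [601.1  105.48 206.63] q7 51.944198783257065
```

>>> drive_tool --targets '[{"claw": 10,"x": 0,"y": -0.6,"z": -0.2,"yaw": -0.25},{"claw": 10,"x": 0,"y": 0,"z": 0,"yaw": 0}]'

```text
t: 13.88
position: [541.2, -23.5, 206.6]
orientation: [[-0.001, -0.982, 0.191], [0.0, 0.191, 0.982], [-1.0, 0.001, -0.0]]
wrist_force: [-3.4, 3.1, -2.7]
width: 14.8
```

```bash
python3 st.py
```

```text
13.875 [541.23 -23.47 206.63] 14.792379285229245 toolF [2.72 3.96 2.38] ang 79.00834525483756 hinge [600.92 105.52 206.59] q7 52.18791391602613
```

Contact is clear: tool-y force climbs from 1.4 to 2.8 to 4.0 N as the motion lags, from an angle of about 78.4° (g ≈ 0.12, matching the camera estimate). I'll back off slightly and lower the bar.

>>> drive_tool --targets '[{"claw": 10,"x": 0,"y": 0.8,"z": 0.2,"yaw": 0.3},{"claw": 10,"x": 0,"y": 0,"z": 0,"yaw": 0},{"claw": 10,"x": 2,"y": 0,"z": -0.3,"yaw": 0},{"claw": 10,"x": 2,"y": 0,"z": -0.3,"yaw": 0},{"claw": 10,"x": 2,"y": 0,"z": -0.3,"yaw": 0},{"claw": 10,"x": 2,"y": 0,"z": -0.3,"yaw": 0},{"claw": 10,"x": 1.5,"y": 0,"z": -0.2,"yaw": 0},{"claw": 10,"x": 1,"y": 0,"z": -0.2,"yaw": 0},{"claw": 10,"x": 0,"y": 0,"z": 0,"yaw": 0}]'

```text
t: 15.0
position: [540.5, -24.9, 196.1]
orientation: [[-0.0, -0.981, 0.196], [-0.0, 0.196, 0.981], [-1.0, 0.0, -0.0]]
wrist_force: [-1.5, 0.2, -2.2]
width: 14.2
```

```bash
python3 st.py
```

```text
15.0 [540.53 -24.91 196.07] 14.19685372099588 toolF [ 2.22  1.49 -0.07] ang 78.69164128073498 hinge [600.93 103.74 196.06] q7 51.458352424767995
```

>>> drive_tool --targets '[{"claw": 10,"x": 1,"y": 0.2,"z": -0.1,"yaw": 0},{"claw": 10,"x": 1,"y": 0,"z": -0.1,"yaw": 0},{"claw": 10,"x": 0.7,"y": 0,"z": -0.1,"yaw": 0},{"claw": 10,"x": 0,"y": 0,"z": 0,"yaw": 0}]'

```text
t: 15.5
position: [540.5, -25.1, 193.9]
orientation: [[0.001, -0.981, 0.196], [-0.0, 0.196, 0.981], [-1.0, -0.001, -0.0]]
wrist_force: [-2.7, -1.6, 4.2]
width: 14.7
```

```bash
python3 st.py; python3 bar.py n.png
```

```text
15.5 [540.49 -25.06 193.94] 14.682083565911443 toolF [-4.19  2.37 -2.09] ang 78.68897544189035 hinge [600.89 103.59 193.94] q7 51.32816437905732
15.6 [540.45 -25.08 193.89] 14.5597049119825 [-3.09 -0.77  5.32]
```

View pics/n.png

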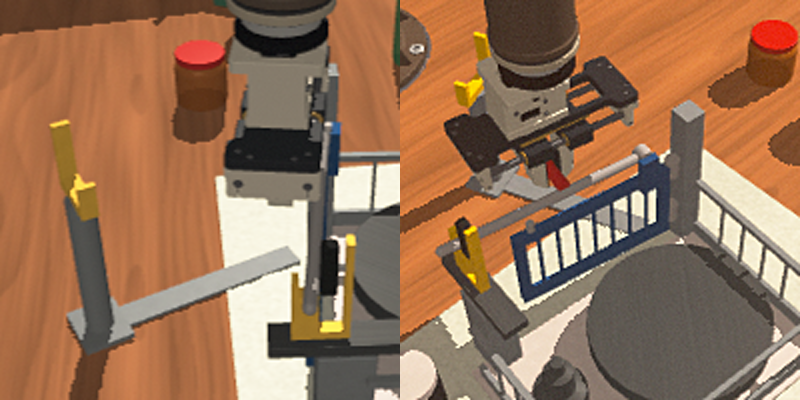

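The bar is down in the slot between lip and buffer, and the floor now carries it (vertical force has reversed). I'll unload slightly, open slowly and retreat upward.

>>> drive_tool --targets '[{"claw": 10,"x": -0.8,"y": 0.4,"z": 0,"yaw": 0},{"claw": 10,"x": 0,"y": 0,"z": 0,"yaw": 0},{"claw": 18,"x": 0,"y": 0,"z": 0,"yaw": 0},{"claw": 24,"x": 0,"y": 0,"z": 0,"yaw": 0},{"claw": 34,"x": 0,"y": 0,"z": 0,"yaw": 0},{"claw": 44,"x": 0,"y": 0,"z": 0,"yaw": 0},{"claw": 50,"x": 0,"y": 0,"z": 0,"yaw": 0},{"claw": 50,"x": -10,"y": 0,"z": 0,"yaw": 0},{"claw": 50,"x": -20,"y": 0,"z": 0,"yaw": 0},{"claw": 50,"x": -40,"y": 0,"z": 0,"yaw": 0},{"claw": 50,"x": -50,"y": 0,"z": 0,"yaw": 0},{"claw": 50,"x": 0,"y": 0,"z": 0,"yaw": 0},{"claw": 50,"x": 0,"y": 0,"z": 0,"yaw": 0}]'

```text
t: 17.23
position: [539.7, -25.2, 314.4]
orientation: [[0.0, -0.981, 0.196], [-0.001, 0.196, 0.981], [-1.0, -0.0, -0.0]]
wrist_force: [0.2, -0.2, -0.2]
width: 50.1
```

```bash
python3 st.py; python3 bar.py o.png
```

```text
17.225 [539.73 -25.15 314.35] 50.089791814910065 toolF [ 0.19 -0.24 -0.15] ang 78.67966993667137 hinge [600.15 103.49 314.3 ] q7 57.29638614916966
17.325 [539.27 -25.26 313.37] 49.90622425603204 [-1.44  0.38 -0.22]
```

View pics/o.png

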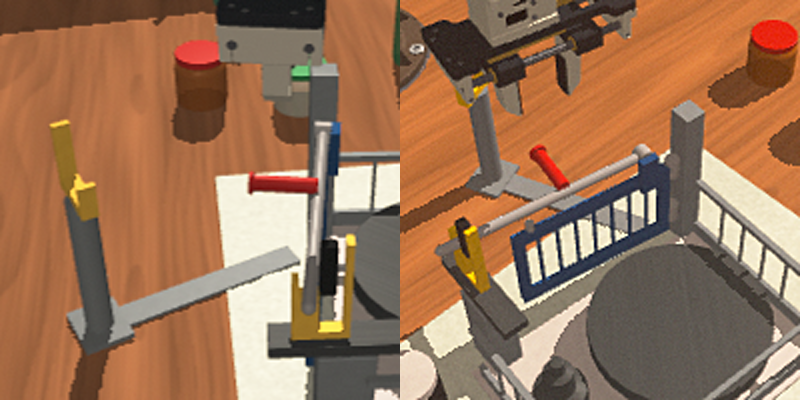

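Run:
```python
from fit import *
p=[589.5,-23.5,-.078,0]
for h in (0,17): 
  u=np.array(proj('side',W(p,gp(.12,285,0,180+h)))); v=np.array(proj('scene',W(p,gp(.12,285,0,180+h)))); print(h,(u-[150,160])*2,(v-[200,160])*2+[400,0])
manip.close_job()
```

```text
0 [310.2  303.78] [439.87 248.97]
17 [310.6  287.51] [437.04 238.79]
the job is handed in; nothing more can be done
```

The gate is shut and latched, and I've handed the job in; it reports no verdict. The arm lifted the bar out of the hold-back by its red handle and swung the gate shut about the hinge. It felt the buffer at a gate angle of about 0.12 rad, eased back slightly, lowered the bar into the slot, let go and retreated upward.

**Last checks:**
- **Bar position:** in the final pictures the bar lies between lip and buffer. In the crops the bar's end shows at about (309,305) in the side view and (440,250) in the scene view. A level bar predicts (310,304) and (440,249); one lying on the lip would be at (310,288) and (437,239).
- **Forces:** the wrist force never read above about 8 N, and it was near zero after release. At the buffer the handle felt about 4 N, which is roughly 2 N on the bar.
- **Painted parts and jars:** I saw no sign of anything moved. I did not measure their positions.
- **Time:** 17.3 s of the 61 s allowed.

**What disagreed:**
- **Refused moves:** my first two moves were refused because I left fields out of the rows. The arm did not move; it only cost one wasted picture.
- **Gate angle:** the first camera fit put the gate at 1.02 rad, below the stated range. A closer wrist view corrected it to about 1.07.

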